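Close the clip tin with its double lid and lift the cover off again

TASK

The pair of nested lids standing on the desk belongs to the open round tin of clips: lift the pair as one by the thin wooden post of the inner lid, lower it into the mouth of the tin until the inner lid sits fully home, and let go. Then take the outer cover by its collar and lift it alone, straight up off the post, leaving the inner lid seated and undisturbed in the tin. Finish still holding the cover level above the tin, completely clear of the post by a few centimetres; leave the tin where it stands, and do not disturb the mug or the candle beside them.

Things in the scene. Friction and masses are not known exactly. Their poses are not given: they have to be found in the camera images.
- tin: open round metal tin with a binder clip and an eraser in it, loose, upright; outer diameter 100 mm, inner 94, 70 mm high, 0.5 kg. Origin: centre of its underside, z up. Tin, lids and mug each stand in the left, middle or right place of the free front part of the desk.
- inner_lid: steel inner lid, loose, 0.14 kg, starting on the desk inside the cover. Origin: centre of its underside, z up. Plug 87 mm in diameter (foot tapered to 81), z 0 to 12 mm; flange 108 mm in diameter, z 12 to 16, which rests on the tin's rim; central wooden post 18 mm in diameter, z 16 to 66, sticking out 24 mm above the cover's collar. Fully home, its origin is 58 mm above the tin's.
- cover: metal cover, a loose shallow cap, 0.12 kg. Origin: on its axis at the underside of the top plate, z up. Plate 118 mm in diameter, z 0 to 4 mm; skirt inner diameter 112, down to z -12; central collar (tube), outer diameter 40, inner 28, z 4 to 26. Lies loosely on the inner lid's flange (origin 16 mm above the inner lid's), post up through the collar; clear of it once raised 62 mm.
- mug: striped mug with a handle, loose bystander, 85 x 121 x 98 mm; origin at its underside. Leave it alone.
- candle: stubby cream pillar candle standing right on the desk, loose bystander, 75 mm in diameter, 58 mm high, in the middle, behind tin, lids and mug; origin at its underside. Leave it alone.

How it is judged (in metres and radians):
On the way, in this order (a step that is already met when the one before it is completed fails the run):
1. the nested pair is lifted as one, off the desk (z of cover in the frame of inner_lid between 0.012 and 0.021 m and horizontal distance between cover and inner_lid below 0.008 m and height (world z) of inner_lid above 0.03 m and contact force between inner_lid and tin below 0.05 N), for 0.2 s.
2. the inner lid sits home in the tin with the cover still nested on it, and the post has been let go (z of inner_lid in the frame of tin between 0.054 and 0.061 m and horizontal distance between inner_lid and tin below 0.006 m and angle between inner_lid's own z axis and vertical below 0.05 rad and z of cover in the frame of inner_lid between 0.012 and 0.021 m and horizontal distance between cover and inner_lid below 0.008 m and contact force between the fingers and inner_lid below 0.05 N), for 0.2 s.
At the end, for the whole second after the job is handed in: Inner lid home in the tin (origin 54-61 mm above the tin's, within 6 mm of its axis, level); tin upright, within 30 mm of its start; the fingers hold the cover (over 1 N), level within 0.2 rad, at rest, within 60 mm of the tin's axis, over 84 mm above the inner lid's origin, touching nothing else (z of inner_lid in the frame of tin between 0.054 and 0.061 m and horizontal distance between inner_lid and tin below 0.006 m and angle between inner_lid's own z axis and vertical below 0.05 rad and distance of tin from where it was at the start of the episode below 0.03 m and angle between tin's own z axis and vertical below 0.1 rad and z of cover in the frame of inner_lid above 0.084 m and horizontal distance between cover and tin below 0.06 m and angle between cover's own z axis and vertical below 0.2 rad and contact force between the fingers and cover above 1 N and contact force between each of cover, the fingers and inner_lid below 0.05 N and contact force between cover and tin below 0.05 N and contact force between cover and mug below 0.05 N and linear speed of each of cover, inner_lid below 0.03 m/s); the arm keeps its last pose, push and grip.
It fails at once if the cover is lifted off the inner lid (by more than 10 mm) while the inner lid is not seated in the tin, or the inner lid comes out with it (z of cover in the frame of inner_lid above 0.026 m and (z of inner_lid in the frame of tin above 0.062 m or horizontal distance between inner_lid and tin above 0.008 m)).
It fails at once if the tin is shifted more than 30 mm or tipped (distance of tin from where it was at the start of the episode above 0.03 m or angle between tin's own z axis and vertical above 0.2 rad).
It fails at once if the mug or the candle is shifted more than 30 mm or tipped (distance of any of mug, candle from where it was at the start of the episode above 0.03 m or angle between any of mug, candle's own z axis and vertical above 0.3 rad).
It also fails if it takes over 64 s, if anything falls off the work surface, if the arm or the gripper's body presses on something with over 40 N, if the wrist force passes 120 N, or if a joint passes its speed limit or range.

ROBOT

A 6-joint arm with a two-finger parallel gripper is mounted at the origin on a cart in front of the work surface, level with it; the furniture and walls round the work are solid. World frame = base frame: x ahead of the robot, y to its left, z up, the work surface at z = 0. Lengths are in mm, angles in rad, forces in N, time in s.
With the tool pointing down it reaches from about 350 to 875 mm from the base axis. Payload 4.2 kg.
Tool frame: the origin (TCP) lies midway between the tips of the shut fingers; the grasp point (between the pads) lies 19 mm behind it; z points along the fingers, y is the line along which they close (so a half turn about z gives the same grasp; the last joint's range is limited). The gripper opens to 85 mm and grips with 20 to 120 N. Pads are 22 mm wide; open, the fingers measure 114 mm over their backs; the gripper's body (76 mm by 85 mm) begins 54 mm behind the grasp point. The pads swing forward as they close: fully open they stand 13 mm farther back than shut.
Start: joints at [1.412, 0.385, 0.008, 0, -1.194, -0.259], TCP at [253.561, 571.232, 231.312] pointing down, gripper open.
Joint ranges: [-3.14, 3.14], [-1.21, 2.06], [-1.07, 1.41], [-3.16, 2.05], [-2.99, -0.16], [-3.1, 3.1]. Speed limits (rad/s): [2.79, 2.79, 3.14, 3.14, 3.14, 3.14].

INTERFACE

Orientations are given as a unit quaternion [x, y, z, w].
In Python, from bench import * gives the robot as it stands.
- The arm moves only by the tool drive_tool, never from a script. Its argument "plan" is a list that holds one entry, the list of rows, each a list of 5 numbers: the closure, from -1 (fully open) to 1 (shut), then the shift along the world's x, y, z in mm, then the turn about the world's z in degrees. A call has 1 to 20 rows; each row shifts and turns the commanded pose from where the row before left it; what a row does not reach is not made up. A row lasts 1/12 s, in which the tool goes at most 41.7 mm and 7.16 degrees, less where a joint would pass 70% of its speed; a pose out of reach is approached as far as the arm can. A call is refused whole if a number of a shift passes 41.7 or a number of a turn 7.16, either way. A call with a gripper value outside its range is refused whole. The fingers move at their own pace and stop on an object; the grip force is fixed at half the most. Time passes only in rows, so rows that do not move let the fingers close. It gives the time, the measured TCP pose, the force, the opening and the grip force at its end, in the units of the state.
- read_state(): the state, without advancing time (a new reading comes with each control period).
- get_image(name): name is "side" or "top" or "wrist"; returns (picture, depth): 420x560x3 uint8, red, green, blue; 420x560 float32, mm along the optical axis (not along the pixel's ray), 0 where there is no reading.
- camera_model(name): a dict with "fx", "fy", "cx", "cy" (pixels), "R" (3x3) and "t" (3): a world point X has camera coordinates R X + t; the wrist camera has in their place "mount" (4x4, takes a point from camera to tool coordinates, whose origin is the TCP and whose axes are the flange's). Camera axes: x right, y down, z forward; pixel columns grow to the right and rows downward; lengths in mm; the calibration is good to about 2 mm. A picture is of the moment at which its call begins: read the wrist's pose just before it. camera_model takes no time and is no camera call.
- job_done(): hands the job in; it is judged then, once.
The state is a dict: "clock": time; "joints": joint angles; "joint_vel": joint speeds; "joint_efforts": joint torques, N m; "position": TCP position; "ee_rot": TCP orientation; "contact_force": force on the tool from outside, world axes, zero at the start; "wrist_torque": the same for the moment, N m; "gripper_width": finger opening in mm; "grasp_force": force on a finger pad.
Only numpy, scipy, OpenCV 4.12 (cv2) and the standard library are available. Lean on these libraries where they do the work, as an engineer would, in place of code of your own. Each camera call takes 0.05 s, during which the arm holds its last target. There are 200 camera calls.

## Working session

There is one attempt and no reset: what is moved stays moved. The work goes in short steps, Python scripts to look and compute and a tool call to move; the robot and the scene stay as the last step left them, time stands still between calls to the robot, and variables do not carry over. Pictures are saved under pics/ and viewed, at most 10 in all, crops included, and the job is handed in when it is done.

Besides the shell and the picture viewer there is one more tool, called after ">>>" as name([rows], argument=value, ...), one row to a line, values as JSON. drive_tool: Moves the arm, as the interface text tells. Its arguments: {"type":"object","properties":{"plan":{"type":"array"}},"required":["plan"]}

```bash
mkdir -p pics
python3 - <<'E'
from bench import *
import cv2,numpy as np
s=read_state();print(s)
for n in("top","side"):
    im,d=get_image(n);cv2.imwrite(f"pics/{n}0.png",im[:,:,::-1]);np.save(n+"0.npy",d);print(n,camera_model(n))
E
```

```text
{'clock': 0.0, 'joints': array([ 1.41161640e+00,  3.85569260e-01,  6.63049316e-03, -5.38111835e-04,
       -1.19401235e+00, -2.58576706e-01]), 'joint_vel': array([ 1.53519594e-03,  2.33386378e-04,  1.11508847e-04,  1.39634480e-03,
        5.55036283e-05, -1.20121118e-04]), 'joint_efforts': array([-7.31522550e-05, -3.92285693e+01,  1.88402510e+01,  4.18643385e+00,
       -4.62288590e-03,  5.79583443e-06]), 'position': array([253.31707189, 570.71694292, 230.20994812]), 'ee_rot': array([ 9.78242938e-01, -2.07459707e-01, -1.96243943e-04,  1.08849002e-03]), 'contact_force': array([ 0.64683392, -0.16610725, -0.60158973]), 'wrist_torque': array([ 0.02210239,  0.02531028, -0.01314028]), 'grasp_force': 0.0, 'gripper_width': 85.1062663429904}
top {'fx': 393.3605351073819, 'fy': 393.3605351073819, 'cx': 279.7048678518628, 'cy': 212.90224509366843, 'R': array([[-0.00752389, -0.99984648,  0.01582454],
       [-0.99825666,  0.00658361, -0.05865409],
       [ 0.0585409 , -0.01623826, -0.99815294]]), 't': array([  11.25846155,  562.14313269, 1029.66157981])}
side {'fx': 435.5648186537426, 'fy': 435.5648186537426, 'cx': 280.73166609907054, 'cy': 205.23437243611596, 'R': array([[-0.99173234, -0.12827413, -0.00356499],
       [-0.04127556,  0.34517446, -0.93763048],
       [ 0.12150428, -0.92973133, -0.34761527]]), 't': array([575.78175745,  89.06341752, 845.38375858])}
```

View pics/top0.png

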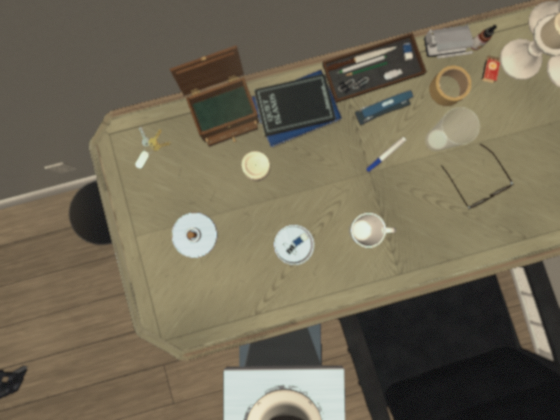

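View pics/side0.png

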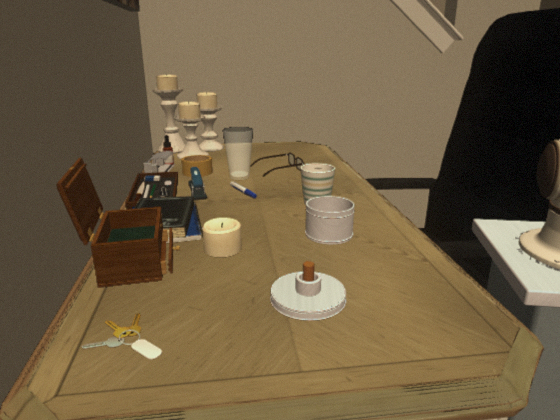

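The top view shows the lids at (194,236), the tin at (294,245), the mug at (368,230) with its handle to the right, and the candle at (256,165). The side view agrees: lids at (308,293), tin at (330,218).

```bash
cat > h.py <<'E'
import cv2,numpy as np
from bench import *
def cloud(d,m):
    v,u=np.mgrid[:420,:560]
    c=np.stack([(u-m["cx"])/m["fx"]*d,(v-m["cy"])/m["fy"]*d,d],-1)
    return (c-m["t"])@m["R"]
def wcloud(d,m,s):
    from scipy.spatial.transform import Rotation as Ro
    v,u=np.mgrid[:420,:560]
    c=np.stack([(u-m["cx"])/m["fx"]*d,(v-m["cy"])/m["fy"]*d,d],-1)
    M=m["mount"];p=c@M[:3,:3].T+M[:3,3]
    return p@Ro.from_quat(s["ee_rot"]).as_matrix().T+s["position"]
def circ(p):
    A=np.c_[2*p,np.ones(len(p))];s=np.linalg.lstsq(A,(p**2).sum(1),rcond=None)[0]
    return s[:2],np.sqrt(s[2]+s[0]**2+s[1]**2)
E
python3 - <<'E'
from h import *
for n in("top","side"):
    d=np.load(n+"0.npy");P=cloud(d,camera_model(n));m=d>0
    print(n)
    for nm,(cx,cy) in dict(lid=(381,216),tin=(346,-30),mug=(380,-220)).items() if 0 else []: pass
    if n=="top": C={k:P[v,u] for k,(u,v) in dict(lid=(182,236),tin=(294,245),mug=(368,230),candle=(256,165)).items()};print(C)
    for k,c in C.items():
        q=P[m&(np.hypot(P[...,0]-c[0],P[...,1]-c[1])<90)&(P[...,2]>8)]
        h,e=np.histogram(q[:,2],np.arange(0,120,4));print(k,h)
        for lo,hi in dict(lid=[(12,26),(36,48),(55,75)],tin=[(60,80)],mug=[(30,110)],candle=[(50,66)])[k]:
            r=q[(q[:,2]>lo)&(q[:,2]<hi)]
            if len(r)<5: continue
            (x,y),R=cv2.minEnclosingCircle(r[:,:2].astype(np.float32));print(' ',lo,len(r),np.round([x,y,R],1),r.min(0).round(),r.max(0).round(),np.median(r[:,2]).round(1))
E
```

```text
top
{'lid': array([502.8236515 , 264.56247285,  21.32799215]), 'tin': array([476.80188851, -29.95888802,  15.84841116]), 'mug': array([ 515.18568454, -229.55484164,    7.61281684]), 'candle': array([684.78483509,  68.26802   ,  50.70524334])}
lid [  0   0   6  59 729 596  21   9  10  12  58  30   3   3   2   9  31   0
   0   0   0   0   0   0   0   0   0   0   0]
  12 1401 [507.6 234.5  59. ] [450. 176.  13.] [566. 292.  25.] 19.7
  36 100 [507.4 234.6  19.7] [490. 216.  37.] [526. 252.  47.] 42.9
  55 44 [507.  234.5   8.8] [500. 226.  56.] [515. 242.  68.] 64.8
tin [ 0  0 50 74 78 16  5  6 11  6  8 13  6 10 10 12 33 99 25  0  0  0  0  0
  0  0  0  0  0]
  60 169 [480.9 -26.3  49.9] [433. -75.  61.] [528.  23.  74.] 69.7
mug [  0   0 152  53  29  23  22  22  25  23  28  19  24  24  26  25  20  21
  34  34  28  40  53  64 114   7   0   0   0]
  30 622 [ 516.4 -223.8   58.6] [ 475. -282.   30.] [ 556. -165.  101.] 79.7
candle [  0   0  45  29   6   3  11   3  11   5   9 153 276 184  16   0   0   0
   0   0   0   0   0   0   0   0   0   0   0]
  50 335 [687.5  70.4  37.3] [651.  35.  5
[... 274 characters left out ...]
  19.8] [489. 222.  36.] [527. 257.  48.] 41.4
  55 106 [506.8 237.3   9.4] [500. 229.  55.] [516. 246.  66.] 62.7
tin [  0   0  88  83  81  85  85  90 103 137 129 159 147 158 168 162 192  51
   0   0   0   0   0   0   0   0   0   0   0]
  60 405 [482.  -25.1  51.5] [433. -75.  60.] [531.  26.  70.] 65.0
mug [  0   0   2   3   8   8  13  20  41  43  44  45  51  43  47  43  52  50
  57  78  97  89 104 106   2   0   0   0   0]
  30 1001 [ 517.6 -205.8   44.6] [ 476. -250.   30.] [ 559. -162.   96.] 74.6
candle [  0   0 130  72  70  79  65  80  71  76  68 255 257  56   0   0   0   0
   0   0   0   0   0   0   0   0   0   0   0]
  50 195 [687.4  72.5  35.8] [652.  37.  50.] [722. 107.  55.] 51.4
```

>>> drive_tool([
  [[-1,12.7,-16.7,-4.5,0],[-1,12.7,-16.7,-4.5,0],[-1,12.7,-16.7,-4.5,0],[-1,12.7,-16.7,-4.5,0],[-1,12.7,-16.7,-4.5,0],[-1,12.7,-16.7,-4.5,0],[-1,12.7,-16.7,-4.5,0],[-1,12.7,-16.7,-4.5,0],[-1,12.7,-16.7,-4.5,0],[-1,12.7,-16.7,-4.5,0],[-1,12.7,-16.7,-4.5,0],[-1,12.7,-16.7,-4.5,0],[-1,12.7,-16.7,-4.5,0],[-1,12.7,-16.7,-4.5,0],[-1,12.7,-16.7,-4.5,0],[-1,12.7,-16.7,-4.5,0],[-1,12.7,-16.7,-4.5,0],[-1,12.7,-16.7,-4.5,0],[-1,12.7,-16.7,-4.5,0],[-1,12.7,-16.7,-4.5,0]],
])

```text
clock: 1.77
position: [507.8, 236.2, 140.7]
ee_rot: [0.978, -0.207, -0.0, 0.0]
contact_force: [-0.8, 0.1, 0.6]
gripper_width: 85.5
grasp_force: 0.0
```

>>> drive_tool([
  [[-1,0,0,0,0],[-1,0,0,0,0],[-1,0,0,0,0],[-1,0,0,0,0]],
])

```text
clock: 2.1
position: [507.3, 237.9, 141.5]
ee_rot: [0.978, -0.207, 0.0, -0.0]
contact_force: [0.1, 0.8, -0.3]
gripper_width: 85.2
grasp_force: 0.0
```

Run:
```python
from h import *
s=read_state();print(s["position"],s["ee_rot"])
im,d=get_image("wrist");cv2.imwrite("pics/w1.png",im[:,:,::-1])
m=camera_model("wrist");print(m)
P=wcloud(d,m,s);q=P[d>0]
for lo,hi in [(12,26),(36,50),(55,75)]:
    r=q[(q[:,2]>lo)&(q[:,2]<hi)&(np.hypot(q[:,0]-507,q[:,1]-236)<66)]
    if len(r): print(lo,len(r),cv2.minEnclosingCircle(r[:,:2].astype(np.float32)),r.min(0).round(1),r.max(0).round(1))
```

```text
[507.25312411 237.91526062 141.47099933] [ 9.78360212e-01 -2.06908837e-01  8.17443744e-05 -1.46141283e-04]
{'fx': 309.0013370923326, 'fy': 309.0013370923326, 'cx': 282.48880892337445, 'cy': 211.9682619014439, 'mount': array([[ 6.56614687e-04, -9.65126045e-01, -2.61784809e-01,
         6.59929696e+01],
       [ 9.99999782e-01,  6.51064230e-04,  1.07934064e-04,
        -1.16897917e+00],
       [ 6.62687490e-05, -2.61784823e-01,  9.65126262e-01,
        -1.41433635e+02],
       [ 0.00000000e+00,  0.00000000e+00,  0.00000000e+00,
         1.00000000e+00]])}
12 11763 ((506.1831970214844, 236.33091735839844), 59.00539779663086) [448.  177.7  12.8] [564.9 294.2  26. ]
36 981 ((506.7328186035156, 236.1815643310547), 19.727596282958984) [487.2 216.6  36. ] [526.2 255.7  50. ]
55 479 ((506.62939453125, 236.13636779785156), 8.867426872253418) [498.1 227.4  55.2] [515.3 244.9  66.4]
```

View pics/w1.png

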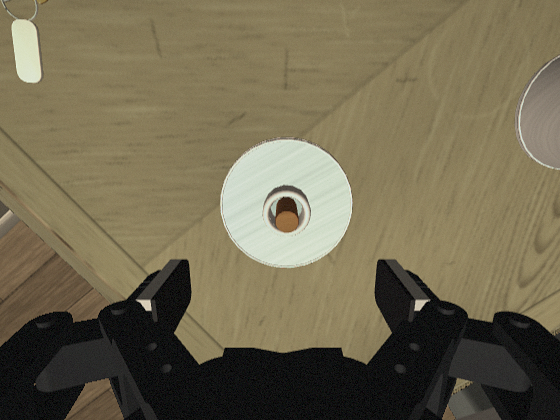

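The wrist view shows the post at (287,215), centred in the disc at (287,203) and between the open fingers.

>>> drive_tool([
  [[-1,-0.5,-1.7,-8,0],[-1,0,0,-8,0],[-1,0,0,-8,0],[-1,0,0,-8,0],[-1,0,0,-8,0],[-1,0,0,-8,0],[-1,0,0,-8,0],[-1,0,0,-8,0],[-1,0,0,-8,0],[-1,0,0,-8,0],[-1,0,0,-8,0],[-1,0,0,-5,0],[-1,0,0,0,0],[-1,0,0,0,0],[-1,0,0,0,0]],
])

```text
clock: 3.4
position: [507.4, 235.8, 48.6]
ee_rot: [0.978, -0.207, 0.0, -0.0]
contact_force: [-1.0, -0.4, -0.3]
gripper_width: 85.4
grasp_force: 0.0
```

>>> drive_tool([
  [[1,0,0,0,0],[1,0,0,0,0],[1,0,0,0,0],[1,0,0,0,0],[1,0,0,0,0],[1,0,0,0,0],[1,0,0,0,0],[1,0,0,0,0],[1,0,0,0,0],[1,0,0,0,0],[1,0,0,0,0],[1,0,0,0,0],[1,0,0,0,0],[1,0,0,0,0],[1,0,0,0,0]],
])

```text
clock: 4.65
position: [506.9, 235.2, 48.4]
ee_rot: [0.978, -0.207, -0.0, 0.0]
contact_force: [-1.1, -3.4, 5.7]
gripper_width: 15.4
grasp_force: 58.7
```

>>> drive_tool([
  [[1,0,0,3,0],[1,0,0,3,0],[1,0,0,5,0],[1,0,0,7,0],[1,0,0,7,0],[1,0,0,8,0],[1,0,0,8,0],[1,0,0,8,0],[1,0,0,8,0],[1,0,0,8,0],[1,0,0,8,0],[1,0,0,8,0],[1,0,0,8,0],[1,0,0,8,0],[1,0,0,3,0],[1,0,0,0,0],[1,0,0,0,0],[1,0,0,0,0],[1,0,0,0,0]],
])

```text
clock: 6.23
position: [506.7, 235.3, 147.7]
ee_rot: [0.978, -0.207, -0.0, 0.0]
contact_force: [-0.4, 0.3, -3.2]
gripper_width: 15.0
grasp_force: 58.6
```

```bash
cat > meas.py <<'E'
from h import *
import sys
tag=sys.argv[1]
s=read_state();print(s["position"].round(1),s["gripper_width"],s["contact_force"])
im,d=get_image("wrist");cv2.imwrite(f"pics/w{tag}.png",im[:,:,::-1]);np.save("w.npy",d)
im,d=get_image("side");cv2.imwrite(f"pics/s{tag}.png",im[:,:,::-1])
P=cloud(d,camera_model("side"));np.save("sP.npy",P)
b=s["position"]
q=P[(d>0)&(np.hypot(P[...,0]-b[0],P[...,1]-b[1])<66)]
h,e=np.histogram(q[:,2],np.arange(0,200,3))
print([(int(a),int(c)) for a,c in zip(e,h) if c])
E
python3 meas.py 2
```

```text
[506.7 235.3 147.7] 15.030819191989968 [-0.36086668  0.27304551 -3.2339052 ]
[(0, 34), (99, 5), (102, 154), (105, 153), (108, 149), (111, 168), (114, 208), (117, 1505), (120, 50), (123, 52), (126, 54), (129, 52), (132, 49), (135, 70), (138, 90), (141, 79), (144, 15), (147, 36), (150, 31), (153, 37), (156, 46), (159, 45), (162, 48), (165, 43), (168, 43), (171, 40), (174, 47), (177, 47), (180, 46), (183, 37), (186, 32), (189, 37), (192, 76), (195, 85)]
```

View pics/s2.png

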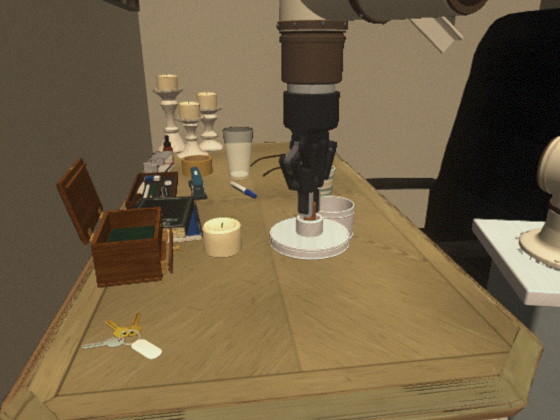

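The pair hangs nested from the post at (310,235) and looks level. Next: carry it over the tin.

>>> drive_tool([
  [[1,-1.3,-5,0,0],[1,-1.3,-10,0,0],[1,-1.3,-14,0,0],[1,-1.3,-14,0,0],[1,-1.3,-14,0,0],[1,-1.3,-14,0,0],[1,-1.3,-14,0,0],[1,-1.3,-14,0,0],[1,-1.3,-14,0,0],[1,-1.3,-14,0,0],[1,-1.3,-14,0,0],[1,-1.3,-14,0,0],[1,-1.3,-14,0,0],[1,-1.3,-14,0,0],[1,-1.3,-14,0,0],[1,-1.3,-14,0,0],[1,-1.3,-14,0,0],[1,-1.3,-14,0,0],[1,-1.3,-14,0,0],[1,-1.3,-8,0,0]],
])

```text
clock: 8.0
position: [480.6, -27.2, 148.3]
ee_rot: [0.978, -0.208, -0.0, 0.0]
contact_force: [0.5, 0.2, -2.9]
gripper_width: 15.6
grasp_force: 58.7
```

>>> drive_tool([
  [[1,0,0,0,0],[1,0,0,0,0],[1,0,0,0,0],[1,0,0,0,0],[1,0,0,0,0],[1,0,0,0,0]],
])

```text
clock: 8.5
position: [481.2, -25.0, 148.3]
ee_rot: [0.978, -0.207, 0.0, -0.0]
contact_force: [-0.0, -0.7, -2.3]
gripper_width: 15.5
grasp_force: 58.7
```

```bash
python3 meas.py 3
python3 - <<'E'
from h import *
P=np.load("sP.npy");s=read_state();b=s["position"];z=b[2]
near=P[np.hypot(P[...,0]-b[0],P[...,1]-b[1])<75]
r=near[(near[:,2]>z-38)&(near[:,2]<z-18)]
print("cover side",cv2.minEnclosingCircle(r[:,:2].astype(np.float32)))
pl=r[(abs(r[:,2]-(z-29.5))<5)&(np.hypot(*(r[:,:2]-b[:2]).T)>25)&(np.hypot(*(r[:,:2]-b[:2]).T)<54)]
A=np.c_[pl[:,:2],np.ones(len(pl))];c=np.linalg.lstsq(A,pl[:,2],rcond=None)[0];print("tilt",c[:2],len(pl))
# side view arcs: outer cylinder circle fits
sk=near[(near[:,2]>z-43)&(near[:,2]<z-34)];rr=np.hypot(*(sk[:,:2]-b[:2]).T);sk=sk[rr>50]
print("skirt",circ(sk[:,:2]),len(sk))
tn=near[(near[:,2]>10)&(near[:,2]<66)];rr=np.hypot(*(tn[:,:2]-np.array([481,-26])).T)
tn=tn[(rr>46)&(tn[:,1]>-10)];print("tin",circ(tn[:,:2]),len(tn))
w=np.load("w.npy");W=wcloud(w,camera_model("wrist"),s);g=W[w>0]
r=g[(abs(g[:,2]-(z-29.5))<5)&(np.hypot(*(g[:,:2]-b[:2]).T)<70)];rr=np.hypot(*(r[:,:2]-b[:2]).T)
print("cover wrist",cv2.minEnclosingCircle(r[:,:2].astype(np.float32)),len(r))
A=np.c_[r[:,:2],np.ones(len(r))];print(np.linalg.lstsq(A,r[:,2],rcond=None)[0])
im,d=get_image("top");cv2.imwrite("pics/t3.png",im[:,:,::-1]);T=cloud(d,camera_model("top"))
r=T[(abs(T[...,2]-(z-29.5))<6)&(np.hypot(T[...,0]-b[0],T[...,1]-b[1])<70)]
print("cover top",cv2.minEnclosingCircle(r[:,:2].astype(np.float32)),len(r),r.min(0),r.max(0))
E
```

```text
[481.2 -25.  148.3] 15.482289661824897 [-0.00587043 -0.70504924 -2.28528399]
[(0, 60), (3, 69), (6, 66), (9, 65), (12, 67), (15, 55), (18, 65), (21, 62), (24, 57), (27, 69), (30, 70), (33, 86), (36, 94), (39, 106), (42, 100), (45, 108), (48, 116), (51, 118), (54, 132), (57, 113), (60, 124), (63, 127), (66, 128), (69, 4), (99, 3), (102, 77), (105, 91), (108, 84), (111, 94), (114, 85), (117, 618), (120, 24), (123, 28), (126, 28), (129, 29), (132, 31), (135, 31), (138, 44), (141, 44), (144, 7), (147, 18), (150, 19), (153, 21), (156, 26), (159, 24), (162, 27), (165, 24), (168, 20), (171, 26), (174, 24), (177, 22), (180, 25), (183, 22), (186, 20), (189, 19), (192, 39), (195, 42)]
cover side ((484.0458068847656, -23.55609893798828), 61.32728576660156)
tilt [-0.00116087 -0.00401877] 433
skirt (array([482.34187231, -23.90509321]), np.float64(58.184903424010756)) 261
tin (array([481.60786723, -24.87143671]), np.float64(48.9085413116325)) 1169
cover wrist ((480.6231689453125, -23.756052017211914), 58.862060546875) 19880
[-1.62745092e-03 -5.24108927e-03  1.19238857e+02]
cover top ((528.2636108398438, -8.319024085998535), 28.464982986450195) 85 [517.62336169 -34.74639284 116.44666258] [538.99697913  18.1083437  123.77835721]
```

View pics/s3.png

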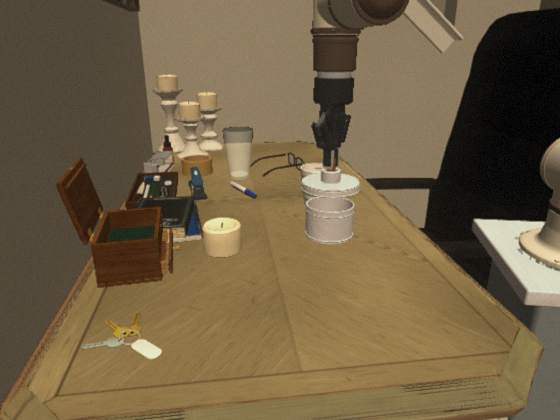

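The pair is centred over the tin (plate at about (330,185), rim at (330,205)), and the fits agree to about 1 mm. I'll shift y by -1.2 mm and lower slowly.

>>> drive_tool([
  [[1,0,-1.2,-4,0],[1,0,0,-5,0],[1,0,0,-5,0],[1,0,0,-5,0],[1,0,0,-5,0],[1,0,0,-2,0],[1,0,0,-2,0],[1,0,0,-2,0],[1,0,0,-2,0],[1,0,0,-2,0],[1,0,0,0,0],[1,0,0,0,0]],
])

```text
clock: 9.65
position: [481.1, -26.7, 114.3]
ee_rot: [0.978, -0.207, 0.0, 0.0]
contact_force: [0.1, -0.3, -3.0]
gripper_width: 15.6
grasp_force: 58.7
```

>>> drive_tool([
  [[1,0,0,-1,0],[1,0,0,-1,0],[1,0,0,-1,0],[1,0,0,-1,0],[1,0,0,-1,0],[1,0,0,0,0],[1,0,0,0,0]],
])

```text
clock: 10.23
position: [481.0, -26.7, 109.3]
ee_rot: [0.978, -0.207, -0.0, 0.0]
contact_force: [0.5, -0.2, -3.1]
gripper_width: 15.3
grasp_force: 58.7
```

>>> drive_tool([
  [[1,0,0,-0.8,0],[1,0,0,-0.7,0],[1,0,0,0,0],[1,0,0,0,0]],
])

```text
clock: 10.57
position: [481.0, -26.7, 107.8]
ee_rot: [0.978, -0.207, -0.0, 0.0]
contact_force: [-0.2, 0.6, -2.7]
gripper_width: 15.6
grasp_force: 58.7
```

>>> drive_tool([
  [[1,0,0,-0.5,0],[1,0,0,-0.5,0],[1,0,0,0,0],[1,0,0,0,0]],
])

```text
clock: 10.9
position: [481.0, -26.7, 106.8]
ee_rot: [0.978, -0.207, -0.0, 0.0]
contact_force: [0.1, 0.0, -2.6]
gripper_width: 15.5
grasp_force: 58.7
```

>>> drive_tool([
  [[1,0,0,-0.5,0],[1,0,0,0,0],[1,0,0,0,0]],
])

```text
clock: 11.15
position: [481.1, -26.8, 106.6]
ee_rot: [0.978, -0.207, 0.0, 0.0]
contact_force: [-1.0, 0.0, 1.1]
gripper_width: 15.3
grasp_force: 59.1
```

Contact at the expected height: seated. Releasing, then rising.

>>> drive_tool([
  [[-0.2,0,0,0,0],[-0.2,0,0,0,0],[-0.6,0,0,0,0],[-1,0,0,0,0],[-1,0,0,0,0],[-1,0,0,0,0],[-1,0,0,0,0],[-1,0,0,0,0],[-1,0,0,0,0],[-1,0,0,0,0],[-1,0,0,0,0],[-1,0,0,0,0]],
])

```text
clock: 12.15
position: [481.1, -26.7, 106.3]
ee_rot: [0.978, -0.207, -0.0, 0.0]
contact_force: [-0.3, 0.3, 0.9]
gripper_width: 85.3
grasp_force: 0.0
```

>>> drive_tool([
  [[-1,0,0,5,0],[-1,0,0,8,0],[-1,0,0,10,0],[-1,0,0,10,0],[-1,0,0,10,0],[-1,0,0,10,0],[-1,0,0,10,0],[-1,0,0,10,0],[-1,0,0,10,0],[-1,0,0,0,0],[-1,0,0,0,0],[-1,0,0,0,0],[-1,0,0,0,0]],
])

```text
clock: 13.23
position: [480.6, -26.7, 188.8]
ee_rot: [0.978, -0.207, -0.001, 0.0]
contact_force: [0.0, -0.5, 0.5]
gripper_width: 85.2
grasp_force: 0.0
```

```bash
python3 meas.py 4
python3 - <<'E'
from h import *
s=read_state();P=np.load("sP.npy");w=np.load("w.npy");W=wcloud(w,camera_model("wrist"),s)
for n,Q in(("side",P.reshape(-1,3)),("wrist",W[w>0])):
  for lo,hi in[(70,84),(94,104),(115,128)]:
    r=Q[(Q[:,2]>lo)&(Q[:,2]<hi)&(np.hypot(Q[:,0]-481,Q[:,1]+26)<(68 if lo<90 else 24))]
    if len(r)<3: continue
    print(n,lo,cv2.minEnclosingCircle(r[:,:2].astype(np.float32)),np.percentile(r[:,2],[10,50,90]).round(1))
    if lo==70:
      k=r[(abs(r[:,2]-np.median(r[:,2]))<4)];print(np.linalg.lstsq(np.c_[k[:,:2],np.ones(len(k))],k[:,2],rcond=None)[0])
E
```

```text
[480.6 -26.7 188.8] 85.24628323244947 [ 0.04128361 -0.47828608  0.48756064]
[(0, 60), (3, 67), (6, 66), (9, 64), (12, 64), (15, 62), (18, 65), (21, 66), (24, 62), (27, 66), (30, 58), (33, 63), (36, 72), (39, 61), (42, 63), (45, 70), (48, 67), (51, 62), (54, 44), (57, 2), (60, 60), (63, 89), (66, 81), (69, 79), (72, 91), (75, 656), (78, 28), (81, 27), (84, 27), (87, 30), (90, 25), (93, 34), (96, 41), (99, 51), (102, 13), (105, 12), (108, 10), (111, 16), (114, 11), (117, 14), (120, 25)]
side 70 ((482.69439697265625, -23.967702865600586), 59.51666259765625) [73.  76.2 77.2]
[ 7.72373182e-04 -1.05255571e-02  7.55860847e+01]
side 94 ((482.31988525390625, -22.773143768310547), 19.647432327270508) [ 95.4  99.  101.8]
side 115 ((481.61590576171875, -22.758071899414062), 9.261816024780273) [115.8 120.6 122.2]
wrist 70 ((480.8116760253906, -25.436695098876953), 58.86943817138672) [75.8 76.7 77.6]
[ 3.78697901e-04 -1.86560719e-04  7.64825472e+01]
wrist 94 ((481.1071472167969, -25.21957015991211), 19.908180236816406) [ 97.4 100.1 101.2]
wrist 115 ((480.6723937988281, -25.429561614990234), 9.095452308654785) [120.7 122.5 123.4]
```

View pics/s4.png

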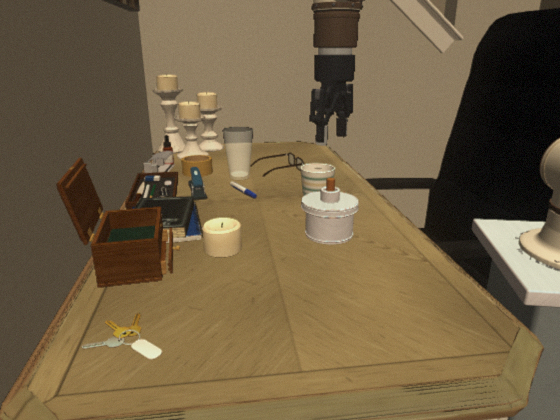

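The pair sits flush and level on the tin (plate at (330,203), post at (331,184)). Next, the fingers go down around the collar.

>>> drive_tool([
  [[-1,0.4,1.4,-8,0],[-1,0,0,-8,0],[-1,0,0,-8,0],[-1,0,0,-8,0],[-1,0,0,-8,0],[-1,0,0,-8,0],[-1,0,0,-8,0],[-1,0,0,-8,0],[-1,0,0,-8,0],[-1,0,0,-8,0],[-1,0,0,-8,0],[-1,0,0,-8,0],[-1,0,0,-6,0],[-1,0,0,-4,0],[-1,0,0,0,0],[-1,0,0,0,0],[-1,0,0,0,0]],
])

```text
clock: 14.75
position: [481.8, -25.2, 83.6]
ee_rot: [0.978, -0.207, 0.0, -0.0]
contact_force: [-0.0, 0.2, -0.1]
gripper_width: 85.4
grasp_force: 0.0
```

>>> drive_tool([
  [[-0.6,0,0,0,0],[-0.4,0,0,0,0],[-0.3,0,0,0,0],[-0.2,0,0,0,0],[-0.15,0,0,0,0],[-0.1,0,0,0,0],[-0.05,0,0,0,0],[0,0,0,0,0],[0.05,0,0,0,0],[0.1,0,0,0,0],[0.15,0,0,0,0],[0.2,0,0,0,0],[1,0,0,0,0],[1,0,0,0,0],[1,0,0,0,0],[1,0,0,0,0]],
])

```text
clock: 16.08
position: [481.2, -25.6, 83.9]
ee_rot: [0.978, -0.207, -0.0, 0.0]
contact_force: [-1.8, -1.5, 5.0]
gripper_width: 38.0
grasp_force: 59.4
```

>>> drive_tool([
  [[1,0,0,1,0],[1,0,0,1,0],[1,0,0,2,0],[1,0,0,2,0],[1,0,0,0,0],[1,0,0,0,0]],
])

```text
clock: 16.58
position: [481.5, -25.2, 89.3]
ee_rot: [0.978, -0.207, 0.0, -0.0]
contact_force: [-0.6, -0.0, -1.4]
gripper_width: 37.7
grasp_force: 60.2
```

```bash
python3 meas.py 5
python3 - <<'E'
import cv2
im=cv2.imread("pics/s5.png")[130:260,260:400];cv2.imwrite("pics/s5c.png",cv2.resize(im,None,fx=4,fy=4,interpolation=cv2.INTER_CUBIC))
E
```

```text
[481.5 -25.2  89.3] 37.670718847608796 [-0.62223501 -0.00613667 -1.36306269]
[(0, 57), (3, 65), (6, 69), (9, 64), (12, 62), (15, 64), (18, 62), (21, 67), (24, 60), (27, 69), (30, 55), (33, 72), (36, 62), (39, 61), (42, 72), (45, 62), (48, 71), (51, 60), (54, 62), (57, 71), (60, 24), (63, 3), (66, 79), (69, 79), (72, 82), (75, 90), (78, 146), (81, 582), (84, 23), (87, 20), (90, 25), (93, 22), (96, 29), (99, 29), (102, 49), (105, 37), (108, 29), (111, 28), (114, 33), (117, 30), (120, 42), (123, 29), (126, 24), (129, 25), (132, 22), (135, 40), (138, 45), (141, 53), (144, 49), (147, 31), (150, 40), (153, 39), (156, 54), (159, 46), (162, 55), (165, 57), (168, 49), (171, 47), (174, 49), (177, 44), (180, 41), (183, 42), (186, 51), (189, 68), (192, 56), (195, 47)]
```

View pics/s5c.png

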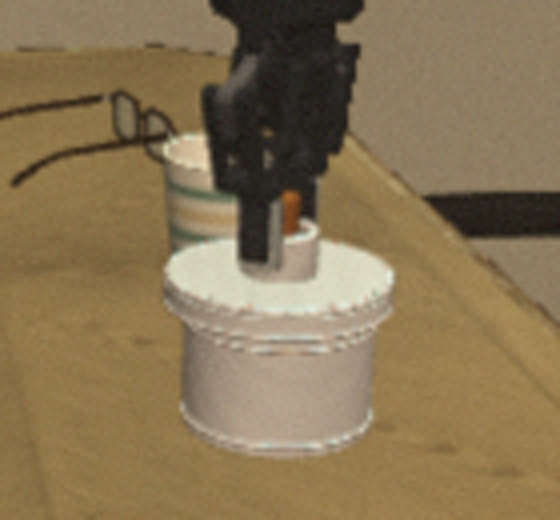

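The cover has risen about 6 mm and hangs level, with the rim seam visible below it at (285,335). The load of about 1.3 N matches the cover alone. Continuing up.

>>> drive_tool([
  [[1,0,0,3,0],[1,0,0,4,0],[1,0,0,5,0],[1,0,0,5,0],[1,0,0,5,0],[1,0,0,5,0],[1,0,0,5,0],[1,0,0,5,0],[1,0,0,5,0],[1,0,0,5,0],[1,0,0,5,0],[1,0,0,5,0],[1,0,0,5,0],[1,0,0,5,0],[1,0,0,5,0],[1,0,0,5,0],[1,0,0,5,0],[1,0,0,5,0],[1,0,0,3,0],[1,0,0,2,0]],
])

```text
clock: 18.35
position: [481.6, -25.2, 181.9]
ee_rot: [0.978, -0.207, 0.0, -0.0]
contact_force: [0.3, 1.4, -1.2]
gripper_width: 37.7
grasp_force: 60.2
```

>>> drive_tool([
  [[1,0,0,0,0],[1,0,0,0,0],[1,0,0,0,0],[1,0,0,0,0],[1,0,0,0,0],[1,0,0,0,0],[1,0,0,0,0],[1,0,0,0,0]],
])

```text
clock: 19.02
position: [481.4, -25.3, 181.2]
ee_rot: [0.978, -0.207, -0.0, 0.0]
contact_force: [0.7, 0.6, -0.6]
gripper_width: 37.5
grasp_force: 60.2
```

```bash
python3 meas.py 6
```

```text
[481.4 -25.3 181.2] 37.51900142299517 [ 0.6618428   0.56410819 -0.63010873]
[(0, 52), (3, 74), (6, 62), (9, 65), (12, 61), (15, 69), (18, 61), (21, 59), (24, 63), (27, 70), (30, 64), (33, 56), (36, 71), (39, 61), (42, 67), (45, 67), (48, 66), (51, 64), (54, 63), (57, 69), (60, 70), (63, 62), (66, 27), (69, 303), (72, 426), (75, 13), (78, 12), (81, 9), (84, 12), (87, 11), (90, 11), (93, 12), (96, 11), (99, 12), (102, 15), (105, 11), (108, 12), (111, 14), (114, 13), (117, 11), (120, 25), (156, 28), (159, 96), (162, 95), (165, 88), (168, 97), (171, 475), (174, 113), (177, 26), (180, 26), (183, 31), (186, 24), (189, 34), (192, 47), (195, 51)]
```

View pics/s6.png

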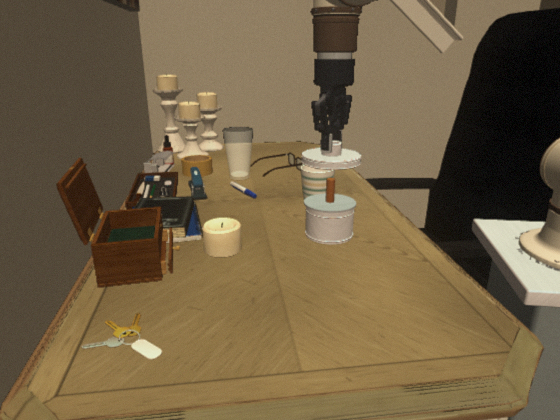

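The cover is held level at (331,157), about 35 mm clear of the post top at (331,180). The inner lid is still seated flush in the tin.

```bash
python3 -c "
from bench import *
print(job_done())"
```

```text
the job is handed in; nothing more can be done
None
```

The job is handed in: the inner lid is seated in the tin, and the arm holds the cover level about 35 mm clear of the post; the hand-in call gave no verdict.

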